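# Show the violet slide label up over the light pad

### The arm

A 6-joint arm with a two-finger parallel gripper is mounted at the origin on the work surface. World frame = base frame: x ahead of the robot, y to its left, z up, the work surface at z = 0. Lengths are in m, angles in rad, forces in N, time in s.
With the tool pointing down it reaches from about 0.375 to 0.9 m from the base axis. Payload 3.1 kg.
Tool frame: the origin (TCP) lies at the very end of the fingers, on their centre line; the grasp point (between the pads) lies 19 mm behind it; z points along the fingers, y is the direction in which the jaws open and shut (so a half turn about z gives the same grasp; the last joint's range is limited). The gripper opens to 85 mm and grips with 20 to 120 N. Pads are 22 mm wide; open, the fingers measure 114 mm over their backs; the gripper's body (76 mm by 85 mm) begins 54 mm behind the grasp point. The pads swing forward as they close: fully open they stand 13 mm farther back than shut.
Start: joints at [-1.435, 0.527, 1.433, -0, 1.181, -0.178], TCP at [0.194, -0.594, 0.197] pointing down, gripper open.
Joint ranges: [-3.08, 3.08], [-0.75, 2.2], [0.22, 2.44], [-1.43, 4.57], [0, 2.65], [-2.85, 2.85]. Speed limits (rad/s): [2.79, 2.79, 3.14, 3.14, 3.14, 3.14].

### API

Orientations are given as a unit quaternion [x, y, z, w].
In Python, from station import manip gives the robot as it stands. The module is installed in compiled form; this text tells all that it offers.
- The arm moves only by the tool send_rows, never from a script. Its argument "commands" is a list of rows, each an object with "delta_pos": the shift along the world's x, y, z in cm, a list of three; "yaw": the turn about the world's z in rad. A call has 1 to 10 rows; each row shifts and turns the pose as measured when the row begins; what a row does not reach is not made up. A row lasts 1/8 s, in which the tool goes at most 62.5 mm and 10.7 degrees, less where a joint would pass 70% of its speed; a pose out of reach is approached as far as the arm can. A call is refused whole if a number of a shift passes 6.25 or a number of a turn 0.188, either way. A call with a gripper value outside its range is refused whole. "grip" is the closure, from -1 (fully open) to 1 (shut), set as the call begins (left out, the last holds). The fingers move at their own pace and stop on an object; "force" is the grip in N (left out, the last holds). Time passes only in rows, so rows that do not move let the fingers close. It gives the time, the measured TCP pose, the force and the opening at its end, in the units of the state.
- manip.sense(): the state, without advancing time (a new reading comes with each control period).
- manip.snapshot(name): name is "side" or "top" or "wrist"; returns the picture (400x640x3 uint8, blue, green, red); there is no depth.
- manip.get_calibration(name): a dict with "fx", "fy", "cx", "cy" (pixels), "world_to_cam" (4x4, takes a point from world to camera coordinates); the wrist camera has in their place "mount" (4x4, takes a point from camera to tool coordinates, whose origin is the TCP and whose axes are the flange's). Camera axes: x right, y down, z forward; pixel columns grow to the right and rows downward; lengths in m; the calibration is good to about 2 mm. A picture is of the moment at which its call begins: read the wrist's pose just before it. get_calibration takes no time and is no camera call.
- manip.sign_off(): hands the job in, once; it reports no verdict.
The state is a dict: "t": time; "q": joint angles; "qd": joint speeds; "tau": joint torques, N m; "tcp_pos": TCP position; "tool_rot": TCP orientation; "force": force on the tool from outside, world axes, zero at the start; "ft_torque": the same for the moment, N m; "finger_gap": opening from 0.0 (shut) to 1.0 (fully open).
Only numpy, scipy, OpenCV 4.12 (cv2) and the standard library are available. Lean on these libraries where they do the work, as an engineer would, in place of code of your own. Each camera call takes 0.05 s, during which the arm holds its last target. There are 200 camera calls.

### The job

Turn the carrying rack's turnbutton clear of the slides, then draw out the violet-stained slide by its frosted end, which you find by the small notch in one upper corner; keep the fingers off its clear specimen part. Hold it up over the middle of the white light pad, a hand's breadth or two above it, roughly level with the label side up, and finish while still holding it there, motionless. Leave the other slides in their slots, and the petri dish and stain bottle where they are.

Things in the scene. Friction and masses are not known exactly. Their poses are not given: they have to be found in the camera images.
- turnbutton (a joint): angle of the keeper bar (192 x 14 x 7 mm, pivoted at its middle on the rack's centre post, underside 48 mm up, 2 mm over the slides). 0: along the rack, all slides locked in. +1.57 or -1.57: across the rack, between the inner slots, all clear (clear beyond 1.3). Positive anticlockwise from above; range -1.75 to 1.75; friction 0.04 N m, stays put; starts within 0.2 of 0
- fin (a point): centre of the black thumb fin on the middle of the turnbutton bar, on its pivot axis: 36 mm along the bar, 10 mm wide, 16 mm high, from 55 to 71 mm above the bench (point at 63 mm). Its x axis runs along the bar and turns with it, z is up
- rack_mid (a point): middle of the top face of the rack: dark blue slotted base 220 mm long (its x), 124 mm wide (y), 18 mm high, fixed, at any yaw. Slots across it at x = -88, -44, 44, 88 mm, each 9.6 mm wide, 99 mm long, 12 mm deep (floor 6 mm above the bench). The slot at x = +88 is empty; which slide stands in which of the others varies
- violet_center (a point): centre of the violet slide: clear resin, 96 mm long (x), 8 thick (y), 40 high (z), 36 g, violet disc in it. Stands on edge in a slot, z up, top 46 mm above the bench. The 36 mm at +x are the milky frosted end, the other 60 mm the clear specimen part (violet_clear), not for fingers. An 8 x 8 mm notch is cut in the frosted end's upper corner (+x, +z). Label on the +y face: label up = y up
- violet_frost (a point): where the violet slide is held, in its frosted end: 30 mm along +x from violet_center, half-way up (26 mm above the bench), same axes. The white label panel is on the +y face here: seen facing the label with the notched edge at the top, the notch is at the upper left. The slide stands 28 mm out of the rack
- green_center (a point): centre of the green slide, same make and size and axes as the violet one, with a green specimen disc; it stays in its slot
- amber_center (a point): centre of the amber slide, same make and size and axes as the violet one, with an amber specimen disc; it stays in its slot
- pad_mid (a point): middle of the top face (6 mm above the bench) of the light pad (lit white, black rim), 160 mm (its x) by 220 mm (y), flat and fixed on the bench
- dish: petri dish 90 mm across, 14 mm high, origin at the centre of its underside; to be left alone
- stain: small brown stain bottle with a white cap, 36 mm across, 75 mm high, origin at the centre of its underside; to be left alone
Things that resemble listed ones, but are neither listed nor needed, are in the scene too. Leave any red or turquoise look-alike of the part that bears violet_center alone.

How it is judged:
By the outcome, as a careful person would: the job done as asked, in the order asked, and still so for the second after the job is handed in, while the arm keeps its last pose, push and grip.
It also fails if it takes over 51 s, if anything falls off the work surface, if the arm or the gripper's body presses on something with over 40 N, if the wrist force passes 120 N, or if a joint passes its speed limit or range.

## Working session

There is one attempt and no reset: what is moved stays moved. The work goes in short steps, Python scripts to look and compute and a tool call to move; the robot and the scene stay as the last step left them, time stands still between calls to the robot, and variables do not carry over. Pictures are saved under pics/ and viewed, about 8 in all and at most 12, crops included, and the job is handed in when it is done.

Besides the shell and the picture viewer there is one more tool, called as name([rows], argument=value, ...), one row to a line, values as JSON. send_rows: Moves the arm, as the interface text tells. Its arguments: {"type":"object","properties":{"commands":{"type":"array","items":{"type":"object","properties":{"delta_pos":{"type":"array","items":{"type":"number"}},"yaw":{"type":"number"}}}},"grip":{"type":"number"},"force":{"type":"number"}},"required":["commands"]}

```bash
mkdir -p pics; cat > h.py <<'E'
import numpy as np, cv2
from station import manip
from scipy.spatial.transform import Rotation as R
def cam(name, s=None):
    c=manip.get_calibration(name)
    if 'mount' in c:
        s=s or manip.sense(); T=np.eye(4); T[:3,:3]=R.from_quat(s['tool_rot']).as_matrix(); T[:3,3]=s['tcp_pos']
        W=T@np.array(c['mount'])
    else: W=np.linalg.inv(np.array(c['world_to_cam']))
    return c,W
def ray(cw,u,v,z):
    c,W=cw; d=W[:3,:3]@np.array([(u-c['cx'])/c['fx'],(v-c['cy'])/c['fy'],1]); o=W[:3,3]
    return o+d*(z-o[2])/d[2]
def proj(cw,p):
    c,W=cw; q=np.linalg.inv(W)@np.append(p,1); return np.array([c['fx']*q[0]/q[2]+c['cx'],c['fy']*q[1]/q[2]+c['cy']])
E
python3 - <<'E'
from h import *
s=manip.sense(); print(s)
for n in ('top','side'):
    cv2.imwrite(f'pics/{n}0.png',manip.snapshot(n)); c,W=cam(n); print(n,c['fx'],c['cx'],c['cy'],W.round(3))
print(manip.get_calibration('wrist'))
E
```

```text
{'t': 0.0, 'q': array([-1.43446675e+00,  5.28480687e-01,  1.43390842e+00, -2.51906286e-07,
        1.18137063e+00, -1.78513378e-01]), 'qd': array([ 0.00155728,  0.00070328,  0.00034847,  0.00071884, -0.0015054 ,
        0.00018999]), 'tau': array([-1.48944127e-04, -4.42346764e+01, -1.78023469e+01, -2.11628935e-04,
        8.54400132e-03,  1.07665454e-05]), 'tcp_pos': array([ 0.19345362, -0.59348186,  0.19612282]), 'tool_rot': array([ 9.87634220e-01,  1.56772046e-01,  2.27357962e-05, -1.08330218e-03]), 'force': array([0.8928977 , 0.2890462 , 1.12187726]), 'ft_torque': array([0.04815141, 0.0129152 , 0.01770467]), 'finger_gap': 1.0038433748410005}
top 364.58023004233024 320.5495658511366 198.83741281509305 [[-0.002 -0.991  0.134  0.314]
 [-1.     0.004  0.009 -0.008]
 [-0.01  -0.134 -0.991  0.966]
 [ 0.     0.     0.     1.   ]]
side 519.7141994081453 315.4753999583866 204.88175319449806 [[-0.984 -0.129  0.127  0.263]
 [-0.18   0.639 -0.747  0.944]
 [ 0.015 -0.758 -0.652  0.887]
 [ 0.     0.     0.     1.   ]]
{'fx': 341.4409446475562, 'fy': 341.4409446475562, 'cx': 320.054314762743, 'cy': 195.01319617636867, 'mount': array([[ 1.47162075e-04, -9.49442383e-01, -3.13941299e-01,
         8.08431928e-02],
       [ 9.99999960e-01,  2.15843830e-04, -1.84012780e-04,
        -5.61108621e-04],
       [ 2.42471825e-04, -3.13941259e-01,  9.49442377e-01,
        -1.76535088e-01],
       [ 0.00000000e+00,  0.00000000e+00,  0.00000000e+00,
         1.00000000e+00]])}
```

View pics/top0.png

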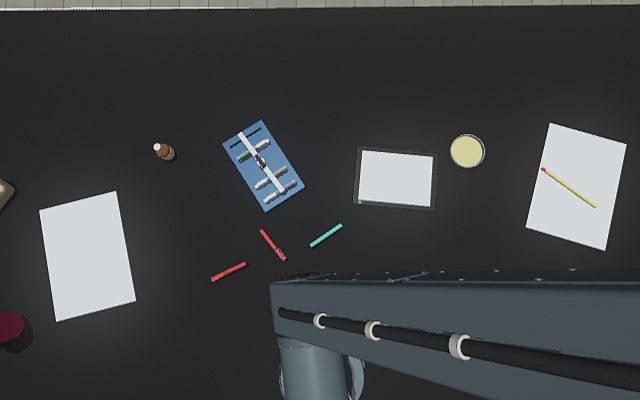

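View pics/side0.png

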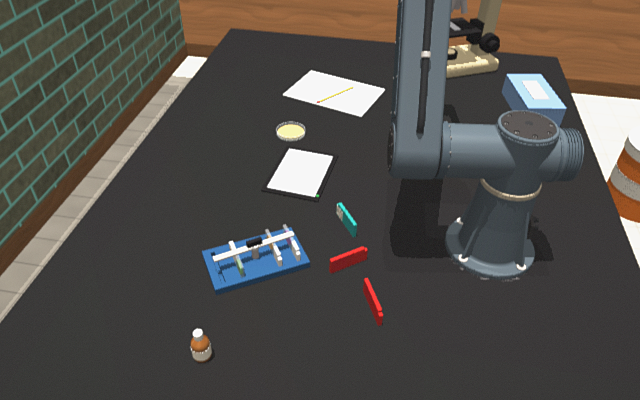

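Top: rack at (263,166) with the white keeper bar; lit, black-rimmed pad at (396,180); dish (467,151); stain bottle (164,152). Decoys are two plain papers (87,256) and (576,186), red slides (228,271) and (272,244), and a turquoise slide (326,235). Three slides stand in the rack at about (254,151), (271,179) and (280,192). The last one looks violet, so I'll crop to check.

```bash
python3 - <<'E'
from h import *
im=cv2.imread('pics/top0.png'); cw=cam('top')
hsv=cv2.cvtColor(im,cv2.COLOR_BGR2HSV)
m=cv2.inRange(hsv,(95,100,60),(125,255,255)); m[:, :200]=0; m[:,320:]=0; m[230:]=0
m=cv2.morphologyEx(m,cv2.MORPH_CLOSE,np.ones((15,15)))
b=cv2.boxPoints(cv2.minAreaRect(max(cv2.findContours(m,0,2)[0],key=cv2.contourArea)))
P=np.array([ray(cw,*p,.018) for p in b]); print(b.round(1),P.round(4),P.mean(0)); 
print('sides',np.linalg.norm(P-np.roll(P,-1,0),axis=1),[np.arctan2(*(P[(i+1)%4]-P[i])[[1,0]]) for i in range(4)])
g=im[140:220,345:445]; m=(g.max(2)>150).astype(np.uint8)
b=cv2.boxPoints(cv2.minAreaRect(max(cv2.findContours(m,0,2)[0],key=cv2.contourArea)))+[345,140]
P=np.array([ray(cw,*p,.006) for p in b]); print('pad',P.mean(0),np.linalg.norm(P-np.roll(P,-1,0),axis=1))
a=cv2.resize(im[115:215,215:315],None,fx=5.5,fy=5.5,interpolation=cv2.INTER_CUBIC)
s=cv2.imread('pics/side0.png')
b=cv2.resize(s[222:297,195:320],None,fx=4.4,fy=4.4,interpolation=cv2.INTER_CUBIC)
o=np.zeros((600,800,3),np.uint8); a=cv2.resize(a,(400,400)); o[:400,:400]=a; b=cv2.resize(b,(400,240)); o[:240,400:]=b
o[240:600,400:]=cv2.resize(s[222:290,255:320],(400,360),interpolation=cv2.INTER_CUBIC)
cv2.imwrite('pics/c1.png',o)
E
```

```text
[[221.1 143.2]
 [261.  117.8]
 [305.1 187. ]
 [265.2 212.4]] [[0.5941 0.2677 0.018 ]
 [0.6645 0.1616 0.018 ]
 [0.4738 0.0415 0.018 ]
 [0.4068 0.1458 0.018 ]] [0.53480011 0.15415545 0.018     ]
sides [0.12734825 0.22541966 0.12390448 0.22349207] [np.float64(-0.984964513943502), np.float64(-2.579547365269846), np.float64(2.1415197720963164), np.float64(0.577314453912308)]
pad [ 0.49688262 -0.19893786  0.006     ] [0.14497834 0.19320532 0.14447955 0.18945718]
```

View pics/c1.png

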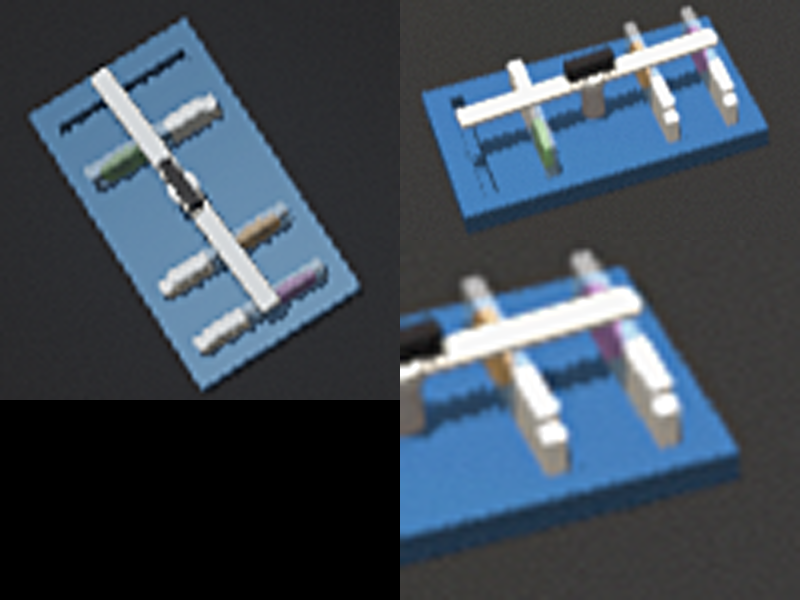

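The violet slide is in the slot at rack x=-88 (near-right end). Its frosted, notched end is on the left and nearer the robot, crop pixel (660,400), and amber and green have the same layout. Other violet candidates: none; the red and turquoise slides lie outside the rack. The rack reads 225x125 mm and its yaw is about 0.57, which fits. I'll set out now.

send_rows([
  {"delta_pos": [2.5,5.4,0],"yaw": 0.03},
  {"delta_pos": [2.5,5.4,0],"yaw": 0.03},
  {"delta_pos": [2.5,5.4,0],"yaw": 0.03},
  {"delta_pos": [2.5,5.4,0],"yaw": 0.03},
  {"delta_pos": [2.5,5.4,0],"yaw": 0.03},
  {"delta_pos": [2.5,5.4,0],"yaw": 0.03},
  {"delta_pos": [2.5,5.4,0],"yaw": 0.03},
  {"delta_pos": [2.5,5.4,0],"yaw": 0.03},
  {"delta_pos": [2.5,5.4,0],"yaw": 0.03},
  {"delta_pos": [2.5,5.4,0],"yaw": 0.03},
], grip=-1)

```text
t: 1.35
tcp_pos: [0.4461, -0.0406, 0.1936]
tool_rot: [0.953, 0.302, 0.001, -0.001]
force: [0.5, -1.4, 0.6]
finger_gap: 1.003
```

send_rows([
  {"delta_pos": [2.3,5.2,0],"yaw": 0.0},
  {"delta_pos": [2.3,5.2,0],"yaw": 0.0},
  {"delta_pos": [2.3,5.0,0],"yaw": 0.0},
  {"delta_pos": [1.5,3.2,0],"yaw": 0.0},
  {"delta_pos": [0,0,0],"yaw": 0.0},
  {"delta_pos": [0,0,0],"yaw": 0.0},
])

```text
t: 2.1
tcp_pos: [0.5314, 0.1558, 0.1918]
tool_rot: [0.952, 0.306, -0.0, -0.0]
force: [-1.2, 0.2, -0.0]
finger_gap: 1.0
```

```bash
cat > w.py <<'E'
from h import *
import sys,pickle
s=manip.sense(); im=manip.snapshot('wrist'); n=sys.argv[1]
cv2.imwrite(f'pics/{n}.png',im); pickle.dump(s,open(f'pics/{n}.pkl','wb'))
q=s['tool_rot']; print(s['t'],s['tcp_pos'].round(4),'yaw',2*np.arctan2(q[1],q[0]),s['finger_gap'],s['force'].round(1),s['q'].round(2))
E
python3 w.py w1
```

```text
2.1 [0.5314 0.1558 0.1918] yaw 0.6218133556006151 1.0004976621478447 [-1.2  0.2 -0. ] [0.08 0.44 1.62 0.   1.09 1.03]
```

View pics/w1.png

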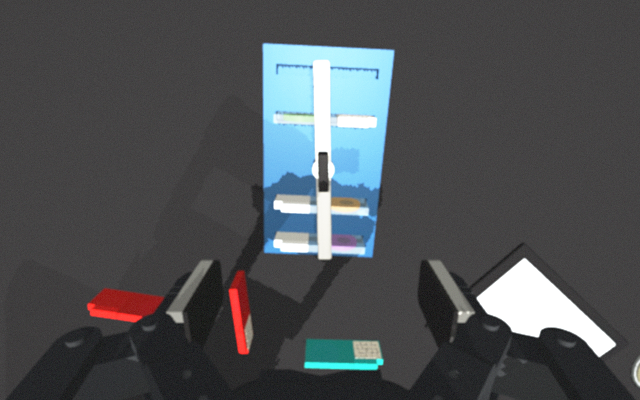

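Wrist view: rack (265-393, 45-257), bar ends at (321,61) and (325,258), fin at (323,170), violet at (345,243) with its frosted end at (292,241). The frosted end is on the left, as in the top view.

```bash
python3 - <<'E'
from h import *; import pickle
s=pickle.load(open('pics/w1.pkl','rb')); cw=cam('wrist',s); im=cv2.imread('pics/w1.png'); hsv=cv2.cvtColor(im,cv2.COLOR_BGR2HSV)
a=ray(cw,321,61,.055);b=ray(cw,325,259,.055); print('bar',a,b,'mid',(a+b)/2,np.linalg.norm(a-b),np.arctan2(*(a-b)[[1,0]]))
m=cv2.inRange(hsv,(95,90,60),(125,255,255)); m[:, :250]=0; m[:,400:]=0; m[270:]=0
m=cv2.morphologyEx(m,cv2.MORPH_CLOSE,np.ones((25,25))); c=max(cv2.findContours(m,0,2)[0],key=cv2.contourArea)
q=cv2.approxPolyDP(c,8,True)[:,0]; print(q)
P=np.array([ray(cw,*p,.018) for p in q]); print(P.round(4),P.mean(0),np.linalg.norm(P-np.roll(P,-1,0),axis=1))
g=hsv[145:200,305:340]; d=(g[...,2]<50).astype(np.uint8); n,l,st,ce=cv2.connectedComponentsWithStats(d); print(st,ce)
for p in ((274,239),(365,243)): print('violet top',ray(cw,*p,.046))
E
```

```text
bar [0.61124964 0.21289013 0.055     ] [0.45913688 0.09856851 0.055     ] mid [0.53519326 0.15572932 0.055     ] 0.19028328234442107 0.6444977352893028
[[263  43]
 [263 251]
 [372 257]
 [394  50]]
[[0.5939 0.2677 0.018 ]
 [0.4098 0.1498 0.018 ]
 [0.4764 0.0438 0.018 ]
 [0.6611 0.1635 0.018 ]] [0.53531373 0.15619097 0.018     ] [0.21859587 0.12517626 0.22002759 0.12395283]
[[   0    0   35   55 1857]
 [  14    8    8    1    8]
 [  15   36    7   10   60]] [[16.9639203  26.62466344]
 [17.5         8.        ]
 [18.05       41.15      ]]
violet top [0.44317249 0.1522848  0.046     ]
violet top [0.49467803 0.07266602 0.046     ]
```

send_rows([
  {"delta_pos": [0.4,0,-4],"yaw": 0.022},
  {"delta_pos": [0,0,-4],"yaw": 0},
  {"delta_pos": [0,0,-2.5],"yaw": 0},
  {"delta_pos": [0,0,-1],"yaw": 0},
  {"delta_pos": [0,0,0],"yaw": 0},
])

```text
t: 2.78
tcp_pos: [0.5352, 0.1491, 0.0761]
tool_rot: [0.95, 0.312, 0.001, 0.0]
force: [0.4, 0.2, -0.2]
finger_gap: 1.003
```

send_rows([
  {"delta_pos": [0,0.6,0],"yaw": 0.01},
  {"delta_pos": [0,0.0,-1],"yaw": 0},
  {"delta_pos": [0,0,-0.6],"yaw": 0},
  {"delta_pos": [0,0,0],"yaw": 0},
])

```text
t: 3.28
tcp_pos: [0.5373, 0.1555, 0.0619]
tool_rot: [0.948, 0.317, 0.004, 0.001]
force: [0.4, 0.3, -0.4]
finger_gap: 1.001
```

```bash
python3 w.py w2
```

```text
3.275 [0.5373 0.1555 0.0619] yaw 0.6453342457301705 1.0008222185143187 [ 0.4  0.3 -0.4] [ 0.08  0.63  1.72 -0.    0.79  1.01]
```

View pics/w2.png

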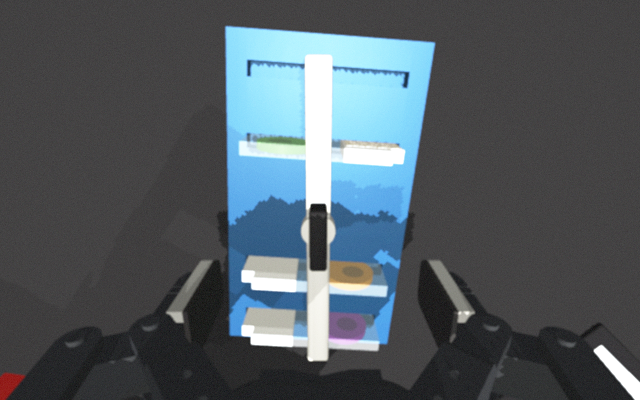

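The fin is centred between the open fingers at (318,237), with the bar along the tool's x. Violet's white label faces the robot at (270,325), with the notch at its left (247,335). I'll grip the fin.

send_rows([
  {"delta_pos": [-0.1,0,-0.4],"yaw": 0},
  {"delta_pos": [0,0,0],"yaw": 0},
  {"delta_pos": [0,0,0],"yaw": 0},
  {"delta_pos": [0,0,0],"yaw": 0},
  {"delta_pos": [0,0,0],"yaw": 0},
  {"delta_pos": [0,0,0],"yaw": 0},
], grip=1, force=40)

```text
t: 4.08
tcp_pos: [0.5367, 0.1556, 0.0582]
tool_rot: [0.948, 0.317, 0.004, 0.001]
force: [0.0, 0.9, 0.5]
finger_gap: -0.003
```

```bash
python3 w.py w3; python3 - <<'E'
from h import *; cw=cam('wrist'); s=manip.sense()
for z in (.055,.063,.071): print(proj(cw,[.5353,.156,z]))
print(proj(cw,s['tcp_pos']),proj(cw,s['tcp_pos']+[0,0,.019]))
E
```

```text
4.075 [0.5367 0.1556 0.0582] yaw 0.6454401661720083 -0.003392306073861495 [0.  0.9 0.5] [ 0.08  0.64  1.72 -0.    0.77  1.01]
[318.76526585 232.20764881]
[318.77617588 238.15208145]
[318.78800296 244.59617118]
[320.92607305 233.05977578] [321.17734171 248.3797958 ]
```

View pics/w3.png

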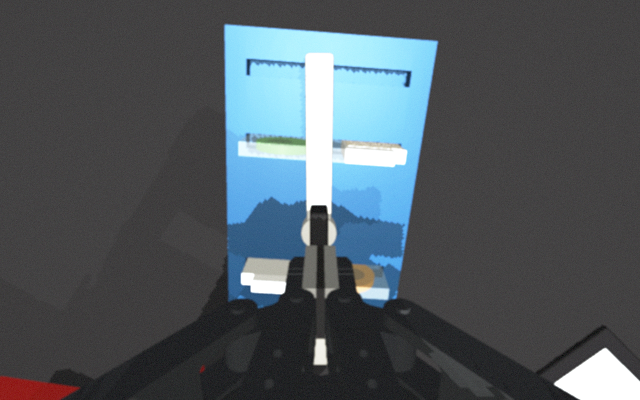

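```bash
python3 - <<'E'
from h import *; im=manip.snapshot('side'); cv2.imwrite('pics/s1.png',im); s=manip.sense(); cw=cam('side'); p=s['tcp_pos']
x=R.from_quat(s['tool_rot']).as_matrix()[:,0]
for d in (0,.02,.04): print(d,proj(cw,p+[0,0,d]),proj(cw,p+.011*x+[0,0,d]))
u,v=proj(cw,p).astype(int); print(u,v); cv2.imwrite('pics/s1c.png',cv2.resize(im[v-60:v+40,u-65:u+65],None,fx=6,fy=6,interpolation=cv2.INTER_CUBIC))
E
```

```text
0 [252.83710515 244.3272956 ] [248.22410433 245.8217604 ]
0.02 [252.26321217 237.93070504] [247.59583503 239.42051198]
0.04 [251.67616773 231.38752868] [246.95311888 232.87206893]
252 244
```

View pics/s1c.png

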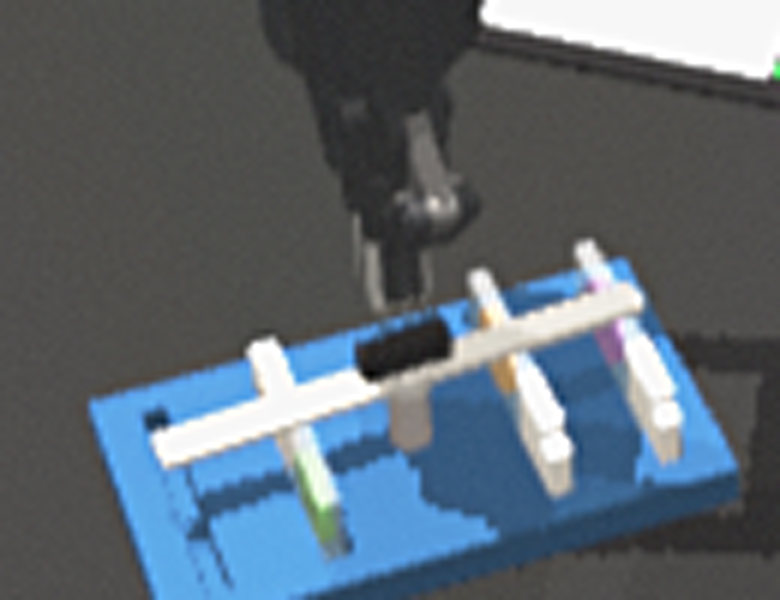

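The jaws closed on air. Side view: the shut fingertips (crop 400,305) sit just above the fin (405,350), so the real tips are about 3 cm higher than the reported TCP. I'll open, go lower and close again.

send_rows([
  {"delta_pos": [0,0,0],"yaw": 0},
  {"delta_pos": [0,0,0],"yaw": 0},
  {"delta_pos": [0,0,0],"yaw": 0},
  {"delta_pos": [0,0,-1],"yaw": 0},
  {"delta_pos": [-0.1,0,-1],"yaw": 0},
  {"delta_pos": [0,0,-0.5],"yaw": 0},
  {"delta_pos": [0,0,0],"yaw": 0},
], grip=-0.3)

```text
t: 5.05
tcp_pos: [0.5351, 0.1555, 0.0308]
tool_rot: [0.948, 0.317, 0.003, 0.001]
force: [-0.0, -0.0, -0.6]
finger_gap: 0.646
```

send_rows([
  {"delta_pos": [0,0,0],"yaw": 0},
  {"delta_pos": [0,0,0],"yaw": 0},
  {"delta_pos": [0,0,0],"yaw": 0},
  {"delta_pos": [0,0,0],"yaw": 0},
], grip=1)

```text
t: 5.55
tcp_pos: [0.5354, 0.1555, 0.0311]
tool_rot: [0.948, 0.317, 0.004, 0.001]
force: [0.3, -0.6, -2.5]
finger_gap: 0.096
```

Gripped something about 8–10 mm wide, which fits the fin. Next I'll turn it anticlockwise.

send_rows([
  {"delta_pos": [0,0,0],"yaw": 0.16},
  {"delta_pos": [0,0,0],"yaw": 0.16},
  {"delta_pos": [0,0,0],"yaw": 0.16},
  {"delta_pos": [0,0,0],"yaw": 0.16},
  {"delta_pos": [0,0,0],"yaw": 0.16},
  {"delta_pos": [0,0,0],"yaw": 0.16},
  {"delta_pos": [0,0,0],"yaw": 0.16},
  {"delta_pos": [0,0,0],"yaw": 0.16},
  {"delta_pos": [0,0,0],"yaw": 0.16},
])

```text
t: 6.68
tcp_pos: [0.535, 0.1558, 0.0311]
tool_rot: [0.484, 0.875, 0.003, -0.002]
force: [-0.6, -0.6, -1.4]
finger_gap: 0.097
```

```bash
python3 w.py w4
```

```text
6.675 [0.535  0.1558 0.0311] yaw 2.1302242645864125 0.09659490236091789 [-0.6 -0.6 -1.4] [ 0.08  0.68  1.73  0.01  0.73 -0.49]
```

send_rows([
  {"delta_pos": [0,0,0],"yaw": 0},
  {"delta_pos": [0,0,0],"yaw": 0},
  {"delta_pos": [0,0,4],"yaw": 0},
  {"delta_pos": [0,0,4],"yaw": 0},
  {"delta_pos": [-4.0,-1.0,1.5],"yaw": 0},
  {"delta_pos": [-4.8,-1.3,0],"yaw": 0},
  {"delta_pos": [0,0,0],"yaw": 0},
  {"delta_pos": [0,0,0],"yaw": 0},
], grip=-0.3)

```text
t: 7.72
tcp_pos: [0.4464, 0.1324, 0.1297]
tool_rot: [0.488, 0.873, 0.005, -0.0]
force: [-0.7, -0.1, 0.6]
finger_gap: 0.649
```

```bash
python3 w.py w5; python3 - <<'E'
from h import *; cv2.imwrite('pics/s2.png',manip.snapshot('side'))
cw=cam('wrist');s=manip.sense()
print('tcp',proj(cw,s['tcp_pos']),'slide centre/frost top expected',proj(cw,[.4613,.1086,.046]),proj(cw,[.446,.132,.046]))
E
```

```text
7.725 [0.4464 0.1324 0.1297] yaw 2.1210921101619635 0.6486572976065368 [-0.7 -0.1  0.6] [ 0.04  0.42  1.9   0.01  0.82 -0.52]
tcp [319.42414279 233.31497869] slide centre/frost top expected [319.71358217 222.94527248] [318.72008129 190.48908937]
```

View pics/w5.png

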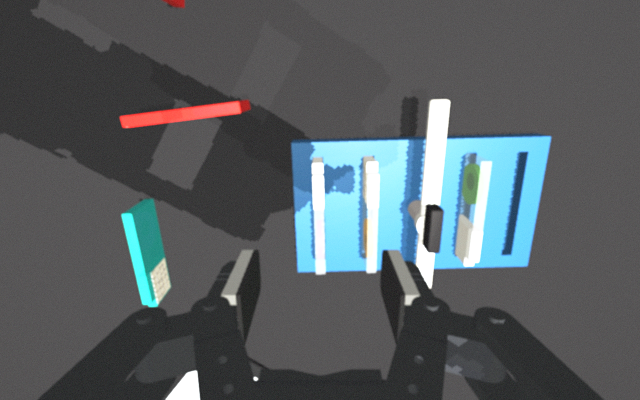

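The bar now lies across the rack, clear of the slides. Violet runs from (318,158) at its frosted end to (320,273), and is centred between the fingers (mid 320).

```bash
python3 - <<'E'
from h import *; import pickle
s=pickle.load(open('pics/w5.pkl','rb')); cw=cam('wrist',s)
a=ray(cw,318,159,.046);b=ray(cw,320,273,.046);print('violet ends',a,b,(a+b)/2,np.linalg.norm(a-b),np.arctan2(*(a-b)[[1,0]]))
x=(a-b)/np.linalg.norm(a-b); print('frost27',(a+b)/2+.027*x,'tcp',s['tcp_pos'])
s3=pickle.load(open('pics/w3.pkl','rb')); c3=cam('wrist',s3); sd=cam('side'); T=R.from_quat(s3['tool_rot']).as_matrix()
for h in (.02,.025,.03,.035,.04): print(h,'wrist front edge',proj(c3,s3['tcp_pos']+T@[.011,0,-h])[1],'side near',proj(sd,s3['tcp_pos']+T@[0,-.012,-h]),proj(sd,s3['tcp_pos']+T@[0,.012,-h]))
E
```

```text
violet ends [0.43278281 0.15335099 0.046     ] [0.48663693 0.06855337 0.046     ] [0.45970987 0.11095218 0.046     ] 0.10045347995599058 2.136618496091277
frost27 [0.4452349  0.13374418 0.046     ] tcp [0.44637789 0.13236005 0.12968335]
0.02 wrist front edge 229.99795338438423 side near [254.3634955  241.39358986] [250.39319206 234.52133103]
0.025 wrist front edge 234.2264202691201 side near [254.24176442 239.77195528] [250.26194676 232.90286425]
0.03 wrist front edge 238.7040981391888 side near [254.11933433 238.1410089 ] [250.12995833 231.27523358]
0.035 wrist front edge 243.453687364783 side near [253.9961992  236.50067028] [249.99722045 229.63836094]
0.04 wrist front edge 248.50073165252002 side near [253.87235291 234.85085806] [249.86372672 227.99216742]
```

send_rows([
  {"delta_pos": [-0.1,0.1,-3.5],"yaw": 0.015},
  {"delta_pos": [0,0,-3.5],"yaw": 0},
  {"delta_pos": [0,0,-2.5],"yaw": 0},
  {"delta_pos": [0,0,-1.0],"yaw": 0},
  {"delta_pos": [0,0,0],"yaw": 0},
], grip=0.3)

```text
t: 8.45
tcp_pos: [0.4531, 0.1343, 0.0209]
tool_rot: [0.482, 0.876, 0.007, 0.003]
force: [-0.1, 0.1, 0.7]
finger_gap: 0.351
```

send_rows([
  {"delta_pos": [-0.8,-0.1,0],"yaw": 0},
  {"delta_pos": [0,0,0],"yaw": 0},
])

```text
t: 8.7
tcp_pos: [0.4457, 0.1333, 0.0221]
tool_rot: [0.482, 0.876, 0.007, 0.004]
force: [-0.1, 0.4, -0.5]
finger_gap: 0.352
```

```bash
python3 w.py w6; python3 - <<'E'
from h import *; im=manip.snapshot('side'); cv2.imwrite('pics/s3.png',im)
w=cv2.imread('pics/w6.png')
o=np.zeros((600,800,3),np.uint8); o[:300,:480]=cv2.resize(w,(480,300)); o[300:,:]=cv2.resize(im[205:285,205:325],(800,533),interpolation=cv2.INTER_CUBIC)[100:400]
cv2.imwrite('pics/c3.png',o)
E
```

```text
8.7 [0.4457 0.1333 0.0221] yaw 2.136370936499857 0.35223936149409285 [-0.1  0.4 -0.5] [ 0.04  0.63  1.98  0.02  0.52 -0.54]
```

View pics/c3.png

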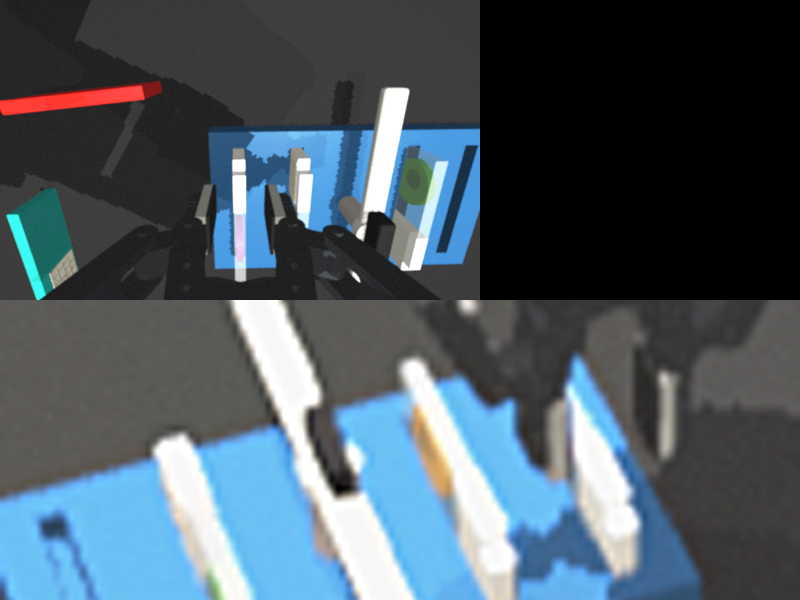

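```bash
python3 - <<'E'
from h import *; import pickle
s=pickle.load(open('pics/w6.pkl','rb')); T=R.from_quat(s['tool_rot']).as_matrix()
def two(c1,p1,c2,p2):
    L=[]
    for c,p in((c1,p1),(c2,p2)):
        a=ray(c,*p,0);d=ray(c,*p,.1)-a;L.append((a,d/np.linalg.norm(d)))
    A=sum(np.eye(3)-np.outer(d,d) for a,d in L);b=sum((np.eye(3)-np.outer(d,d))@a for a,d in L);x=np.linalg.solve(A,b)
    return x,[np.linalg.norm(np.cross(x-a,d)) for a,d in L]
for pw in ((362,247),(370,250),(362,275)):
  for ps in ((288.5,245.5),(287,246.5)):
    x,r=two(cam('wrist',s),pw,cam('side'),ps); print('tool frame',T.T@(x-s['tcp_pos']),r)
w=cv2.imread('pics/w6.png'); o=cv2.imread('pics/s3.png')
cv2.imwrite('pics/c4.png',np.hstack([cv2.resize(w[190:370,230:430],(400,360),interpolation=cv2.INTER_CUBIC),cv2.resize(o[215:275,270:320],(400,480),interpolation=cv2.INTER_CUBIC)[:360]]))
E
```

```text
tool frame [ 0.01366581  0.01907367 -0.04626672] [np.float64(0.001431781348499109), np.float64(0.0014317813484991506)]
tool frame [ 0.0094346   0.02051861 -0.03912886] [np.float64(0.0021259309563489543), np.float64(0.0021259309563489287)]
tool frame [ 0.01537029  0.02095154 -0.04974202] [np.float64(6.04470813215949e-05), np.float64(6.0447081321566945e-05)]
tool frame [ 0.0111763   0.02249228 -0.04272021] [np.float64(0.0005459343858824636), np.float64(0.000545934385882411)]
tool frame [-0.00051565  0.01788889 -0.03729965] [np.float64(0.0035159457547625536), np.float64(0.00351594575476263)]
tool frame [-0.00592164  0.01926099 -0.02915014] [np.float64(0.0031042518574960092), np.float64(0.0031042518574960457)]
```

View pics/c4.png

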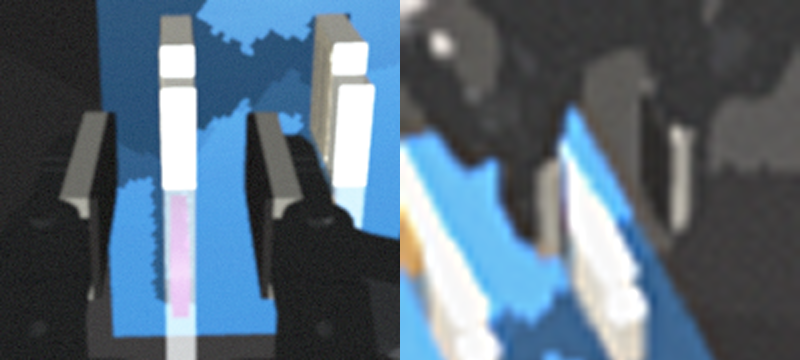

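The slide is midway between the pads, and triangulation puts the tips about 38–42 mm above the reported TCP, on the tool axis. The pads will land on the white frosted part. I'll descend 31 mm.

send_rows([
  {"delta_pos": [0,0,-1],"yaw": 0},
  {"delta_pos": [0,0,-1],"yaw": 0},
  {"delta_pos": [0,0,-0.6],"yaw": 0},
  {"delta_pos": [0,0,0],"yaw": 0},
])

```text
t: 9.3
tcp_pos: [0.4476, 0.1334, -0.0052]
tool_rot: [0.482, 0.876, 0.008, 0.005]
force: [0.6, 0.1, 1.0]
finger_gap: 0.351
```

send_rows([
  {"delta_pos": [-0.2,0,-0.5],"yaw": 0},
  {"delta_pos": [0,0,0],"yaw": 0},
])

```text
t: 9.55
tcp_pos: [0.4453, 0.1334, -0.0107]
tool_rot: [0.482, 0.876, 0.008, 0.005]
force: [0.3, 0.3, 0.5]
finger_gap: 0.35
```

send_rows([
  {"delta_pos": [0,0,0],"yaw": 0},
  {"delta_pos": [0,0,0],"yaw": 0},
  {"delta_pos": [0,0,0],"yaw": 0},
  {"delta_pos": [0,0,0],"yaw": 0},
], grip=1, force=40)

```text
t: 10.05
tcp_pos: [0.4457, 0.1334, -0.0103]
tool_rot: [0.482, 0.876, 0.008, 0.005]
force: [-0.8, 0.2, -0.8]
finger_gap: 0.086
```

send_rows([
  {"delta_pos": [0,0,0.4],"yaw": 0},
  {"delta_pos": [0,0,0.4],"yaw": 0},
  {"delta_pos": [0,0,0.4],"yaw": 0},
  {"delta_pos": [0,0,0.4],"yaw": 0},
  {"delta_pos": [0,0,0.4],"yaw": 0},
])

```text
t: 10.68
tcp_pos: [0.4457, 0.1334, 0.0111]
tool_rot: [0.482, 0.876, 0.008, 0.006]
force: [0.1, -0.5, -0.5]
finger_gap: 0.084
```

send_rows([
  {"delta_pos": [0,0,2],"yaw": 0},
  {"delta_pos": [0,0,3],"yaw": 0},
  {"delta_pos": [0,0,3],"yaw": 0},
  {"delta_pos": [0,0,3],"yaw": 0},
  {"delta_pos": [0,0,0],"yaw": 0},
])

```text
t: 11.3
tcp_pos: [0.4447, 0.1333, 0.1251]
tool_rot: [0.482, 0.876, 0.008, 0.005]
force: [-0.3, -0.6, -0.7]
finger_gap: 0.083
```

```bash
python3 w.py w7; python3 - <<'E'
from h import *; im=manip.snapshot('side'); cv2.imwrite('pics/s4.png',im); t=manip.snapshot('top'); cv2.imwrite('pics/t4.png',t)
w=cv2.imread('pics/w7.png'); cw=cam('top')
o=np.zeros((600,800,3),np.uint8); o[:300,:480]=cv2.resize(w,(480,300)); o[300:,:400]=cv2.resize(im[165:285,205:325],(400,400),interpolation=cv2.INTER_CUBIC)[:300]
o[300:,400:]=cv2.resize(t[60:240,200:440],(400,300)); cv2.imwrite('pics/c5.png',o)
for p in ((.62,0),(.62,.03),(.62,-.03)): print(p,proj(cw,[*p,0]))
E
```

```text
11.3 [0.4447 0.1333 0.1251] yaw 2.1360594918020444 0.0831318888122743 [-0.3 -0.6 -0.7] [ 0.04  0.42  1.91  0.01  0.79 -0.53]
(0.62, 0) [320.76160064 135.38928904]
(0.62, 0.03) [309.81439893 135.44791916]
(0.62, -0.03) [331.71503267 135.33062554]
```

View pics/c5.png

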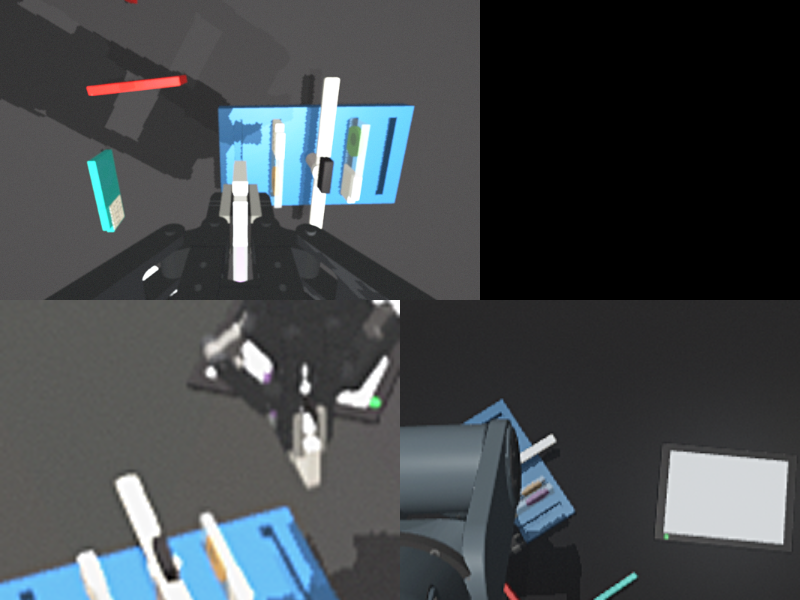

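Violet hangs from its frosted end (wrist crop (240,180)); amber and green are still in their slots and the bar is across the rack. The tool can only yaw, so the slide will not come out level by itself. I'll stand it on the open bench beyond the rack and pad, tip it over label-up by its frosted end, then regrip it across the frosted end's edges.

send_rows([
  {"delta_pos": [3.9,-3.1,0],"yaw": 0},
  {"delta_pos": [3.9,-3.1,0],"yaw": 0},
  {"delta_pos": [3.9,-3.1,0],"yaw": 0},
  {"delta_pos": [3.9,-3.1,0],"yaw": 0},
  {"delta_pos": [3.9,-3.0,0],"yaw": 0},
  {"delta_pos": [0,0,-3],"yaw": 0},
  {"delta_pos": [0,0,-3],"yaw": 0},
  {"delta_pos": [0,0,-3],"yaw": 0},
  {"delta_pos": [0,0,0],"yaw": 0},
])

```text
t: 12.58
tcp_pos: [0.6322, -0.0261, 0.0132]
tool_rot: [0.482, 0.876, 0.002, -0.011]
force: [0.7, 0.6, -0.2]
finger_gap: 0.082
```

send_rows([
  {"delta_pos": [0,0,-1.2],"yaw": 0},
  {"delta_pos": [0,0,-0.8],"yaw": 0},
  {"delta_pos": [0,0,-0.5],"yaw": 0},
  {"delta_pos": [0,0,0],"yaw": 0},
])

```text
t: 13.08
tcp_pos: [0.6334, -0.026, -0.012]
tool_rot: [0.482, 0.876, 0.002, -0.01]
force: [0.5, -0.6, -0.3]
finger_gap: 0.082
```

send_rows([
  {"delta_pos": [0,0,-0.2],"yaw": 0},
  {"delta_pos": [0,0,-0.15],"yaw": 0},
  {"delta_pos": [0,0,0],"yaw": 0},
])

```text
t: 13.45
tcp_pos: [0.6345, -0.0262, -0.0143]
tool_rot: [0.482, 0.876, 0.002, -0.009]
force: [0.2, -0.2, -0.9]
finger_gap: 0.078
```

send_rows([
  {"delta_pos": [0,0,-0.2],"yaw": 0},
  {"delta_pos": [0,0,0],"yaw": 0},
])

```text
t: 13.7
tcp_pos: [0.6349, -0.0261, -0.0154]
tool_rot: [0.482, 0.876, 0.002, -0.008]
force: [-0.9, -0.2, 1.9]
finger_gap: 0.082
```

send_rows([
  {"delta_pos": [0,0,0],"yaw": 0},
  {"delta_pos": [0,0,0],"yaw": 0},
  {"delta_pos": [0,0,0],"yaw": 0},
  {"delta_pos": [0,0,0],"yaw": 0},
  {"delta_pos": [0,0,0],"yaw": 0},
], grip=-1)

```text
t: 14.32
tcp_pos: [0.6348, -0.0262, -0.016]
tool_rot: [0.482, 0.876, 0.002, -0.009]
force: [-0.2, 0.2, -0.8]
finger_gap: 0.998
```

```bash
cat > vio.py <<'E'
from h import *
import sys
# white + violet slide bits on dark bench, wrist view
im=manip.snapshot('wrist'); s=manip.sense(); cw=cam('wrist',s); cv2.imwrite(f'pics/{sys.argv[1]}.png',im)
hsv=cv2.cvtColor(im,cv2.COLOR_BGR2HSV)
q=s['tool_rot'];print(s['t'],s['tcp_pos'].round(4),'yaw',2*np.arctan2(q[1],q[0]),'gap',s['finger_gap'],s['force'].round(1))
for n,m in (('violet',cv2.inRange(hsv,(130,25,60),(165,255,255))),('white',cv2.inRange(hsv,(0,0,150),(180,60,255)))):
    for c in cv2.findContours(m,0,2)[0]:
        if cv2.contourArea(c)>80:
            r=cv2.minAreaRect(c); print(n,np.round(r[0],1),np.round(r[1],1),round(r[2]),'z0.008->',ray(cw,*r[0],.008).round(4))
E
python3 vio.py w8; python3 -c "
from h import *; cv2.imwrite('pics/s5.png',manip.snapshot('side'))"
```

```text
14.375 [ 0.6348 -0.0262 -0.016 ] yaw 2.135624250128227 gap 0.998012659853968 [-0.2 -0.4 -0.8]
violet [320. 351.] [48. 12.] 90 z0.008-> [ 0.6671 -0.0765  0.008 ]
white [320.5 351.5] [45. 11.] 90 z0.008-> [ 0.6675 -0.0766  0.008 ]
white [320.5 297. ] [60. 19.] 90 z0.008-> [ 0.649  -0.0474  0.008 ]
white [320.5 248.5] [17. 19.] 90 z0.008-> [ 0.6341 -0.0239  0.008 ]
white [ 70.5 314.5] [169. 141.] 90 z0.008-> [ 0.5427 -0.1279  0.008 ]
```

The slide stands upright and free, centred at column 320. Now I'll tip it with the finger on its label side.

send_rows([
  {"delta_pos": [1.0,0.65,0],"yaw": 0},
  {"delta_pos": [1.0,0.65,0],"yaw": 0},
  {"delta_pos": [1.0,0.65,0],"yaw": 0},
  {"delta_pos": [0.6,0.4,0],"yaw": 0},
  {"delta_pos": [0.5,0.3,0],"yaw": 0},
  {"delta_pos": [0.5,0.3,0],"yaw": 0},
  {"delta_pos": [0,0,0],"yaw": 0},
])

```text
t: 15.3
tcp_pos: [0.6849, 0.0061, -0.016]
tool_rot: [0.482, 0.876, 0.003, -0.008]
force: [0.6, 0.0, -0.1]
finger_gap: 1.001
```

```bash
python3 vio.py w9
```

```text
15.35 [ 0.6845  0.006  -0.0161] yaw 2.1364077925107607 gap 0.9961804128042762 [0.1 0.6 0.6]
white [466.  316.5] [11. 16.] 90 z0.008-> [0.77   0.0163 0.008 ]
white [175.  316.5] [11. 16.] 90 z0.008-> [ 0.6399 -0.0668  0.008 ]
white [ 17.5 335. ] [35. 78.] 0 z0.008-> [ 0.5728 -0.1237  0.008 ]
white [250.5 296.3] [163.7  84.9] 89 z0.008-> [ 0.6677 -0.0343  0.008 ]
```

```bash
python3 - <<'E'
from h import *
im=cv2.imread('pics/w9.png'); s=manip.sense(); cw=cam('wrist',s); T=R.from_quat(s['tool_rot']).as_matrix()
g=cv2.cvtColor(im,cv2.COLOR_BGR2GRAY)
for v in range(205,385,8): 
    print(v,''.join('%4d'%g[v,u] for u in range(195,320,6)))
def tool(u,v): return ((T.T@(ray(cw,u,v,.008)-s['tcp_pos']))[:2]*1000).round(1)
for p in ((208,216),(293,216),(208,296),(293,296)): print(p,tool(*p))
E
```

```text
205   52  43  50  52  54  47  50  44  42  46  51  48  48  46  44  48  46  48  48  49  45
213   50  45  50  76  69  66  64  66  74  64  66  57  55  61  44  42  49  50  53  51  48
221   48  45 246 255 255 255 255 255 255 255 255 255 255 255  49  45  48  50  46  42  46
229   48  49 155 255 253 250 251 253 252 252 246 252 253 255 144 135 107  47  46  46  47
237   48  50  52 255 253 254 253 252 253 253 232 252 252 255 255 255 255  41  48  47  47
245   50  47  46 255 252 253 253 251 244 252 245 252 253 255 255 255 255  45  47  47  41
253   53  55  52 255 253 252 253 253 235 252 249 253 253 255 255 255 255  47  52  52  51
261   54 129 137 119 204 253 252 253 223 253 253 252 252 255 255 255 255  40  48  45  47
269  127 141 106  38  64 255 254 252 233 253 252 252 253 255 255 255 255  51  45  47  46
277  139 138  37  34  35 255 251 255 254 253 253 252 251 255 255 255 255  50  48  48  49
285  140  40  38  34  36 255 255 255 255 255 255 255 255 255 255 255 255  45  45  47  46
293   41  42  40  38  40 241 237 240 239 238 239 240 239 238 239 239 222  47  43  47  49
301   36  40  37  38  34 239 238
[... 346 characters left out ...]
03 242 247 247 246 247 246 247 247 247 246 246 242  80  85  79  85
341   40  39  53  57 135 245 247 247 247 244 242 243 242 245 246 246 238  81  81  83  81
349   48  47  84  56  84 239 246 248 246 242 242 242 243 244 246 247 240  81  83  83  81
357   45  51  54  83  82 242 238 246 246 246 246 246 247 246 247 238 238  81  84  83  83
365   48  43  46  54  83 241 239 241 240 248 247 247 248 239 239 238 241  84  85  82  83
373   45  43  46  43  59 246 246 244 245 245 246  61  42  47  43  44  43  42  43  62  83
381   45  44  42  45  41  62  83  84  83  68  47  41  42  42  38  46  44  45  39  44  39
(208, 216) [ 19.9 -53.6]
(293, 216) [ 20.  -12.7]
(208, 296) [-24.5 -57.9]
(293, 296) [-24.4 -13.7]
```

The slide lies flat: 41 mm wide, with the notch at the image's top right (u 277-293, v 216-231) and the printed label panel visible on top, so the label side is up. I'll centre over the frosted end and regrip across its edges.

send_rows([
  {"delta_pos": [-1.3,-1.0,0.3],"yaw": 0},
  {"delta_pos": [-1.3,-1.0,0],"yaw": 0},
  {"delta_pos": [0,0,0],"yaw": 0},
])

```text
t: 15.72
tcp_pos: [0.6548, -0.0161, -0.013]
tool_rot: [0.482, 0.876, 0.002, -0.01]
force: [0.9, 1.1, 0.9]
finger_gap: 1.0
```

send_rows([
  {"delta_pos": [0,0,0],"yaw": 0},
  {"delta_pos": [0,0,0],"yaw": 0},
  {"delta_pos": [0,0,0],"yaw": 0},
], grip=-0.2)

```text
t: 16.1
tcp_pos: [0.6553, -0.0166, -0.0126]
tool_rot: [0.483, 0.876, 0.002, -0.009]
force: [0.3, -0.6, -0.1]
finger_gap: 0.598
```

```bash
python3 w.py w10; python3 - <<'E'
from h import *
im=cv2.imread('pics/w10.png'); s=manip.sense(); cw=cam('wrist',s); T=R.from_quat(s['tool_rot']).as_matrix()
side=manip.snapshot('side'); u,v=proj(cam('side'),[.66,-.02,.02]).astype(int)
cv2.imwrite('pics/c6.png',np.hstack([cv2.resize(im[180:400,220:420],(400,440)),cv2.resize(side[v-55:v+55,u-50:u+50],(400,440),interpolation=cv2.INTER_CUBIC)]))
g=cv2.cvtColor(im,cv2.COLOR_BGR2GRAY)
def tool(u,v): return ((T.T@(ray(cw,u,v,.008)-s['tcp_pos']))[:2]*1000).round(1)
for vv in (225,235,245,255,280):
    w=np.where(g[vv,255:390]>200)[0]+255; print(vv,w.min() if len(w) else 0,w.max() if len(w) else 0, tool(w.min(),vv),tool(w.max(),vv))
w=np.where(g[180:300,310]>200)[0]+180; print(w.min(),tool(310,w.min()))
E
```

```text
16.1 [ 0.6553 -0.0166 -0.0126] yaw 2.1345315731152996 0.5980413790185949 [ 0.3 -0.6 -0.1] [-0.2   0.84  1.47  0.01  0.85 -0.77]
225 286 348 [ 13.8 -16.5] [13.9 14.2]
235 286 364 [  8.4 -16.7] [ 8.5 22.4]
245 286 364 [  2.9 -16.9] [ 3.  22.6]
255 286 363 [ -2.7 -17. ] [-2.6 22.3]Traceback (most recent call last):
  File "<stdin>", line 8, in <module>
    return umr_minimum(a, axis, None, out, keepdims, initial, where)
ValueError: zero-size array to reduction operation minimum which has no identity
```

View pics/c6.png

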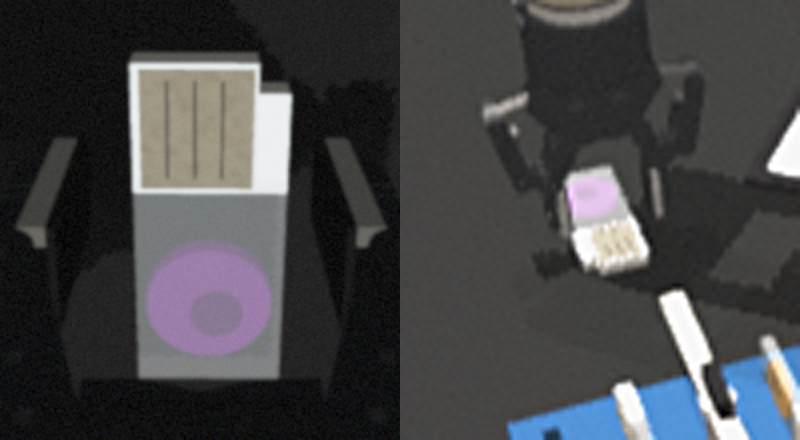

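The flat slide is centred to within 3 mm between the pads, label and notch visible on the frosted end (wrist crop (195,130)), with the violet disc well clear. I'll shift a little and go down.

send_rows([
  {"delta_pos": [0.1,0.3,-1],"yaw": 0},
  {"delta_pos": [0,0,-0.8],"yaw": 0},
  {"delta_pos": [0,0,0],"yaw": 0},
])

```text
t: 16.58
tcp_pos: [0.6561, -0.0127, -0.0325]
tool_rot: [0.482, 0.876, 0.002, -0.009]
force: [-0.1, 0.3, -0.6]
finger_gap: 0.601
```

send_rows([
  {"delta_pos": [0.0,-0.1,-0.2],"yaw": 0},
  {"delta_pos": [0,0,-0.2],"yaw": 0},
  {"delta_pos": [0,0,0],"yaw": 0},
])

```text
t: 16.95
tcp_pos: [0.6563, -0.0139, -0.0369]
tool_rot: [0.482, 0.876, 0.002, -0.009]
force: [-0.5, 0.3, -0.3]
finger_gap: 0.599
```

```bash
python3 w.py w11; python3 - <<'E'
from h import *; from scipy.optimize import least_squares
im=cv2.imread('pics/w11.png'); hsv=cv2.cvtColor(im,cv2.COLOR_BGR2HSV); g=hsv[...,2]
for v in range(190,300,5): print(v,''.join('%4d'%g[v,u] for u in range(236,408,5)))
E
```

```text
16.95 [ 0.6563 -0.0139 -0.0369] yaw 2.1353313265724165 0.5988465969792327 [-0.5  0.3 -0.3] [-0.2   0.88  1.47  0.01  0.81 -0.77]
190   42  41  39  37  43  44  41  41  42  40  43  43  43  44  40  41  37  42  43  38  41  48  65  65  67  64  65  69  65  63  64  70  63  67  70
195   37  42  37  36  41  44  40  41  43  41  45  41  40  44  45  43  40  41  41  43  41  50  62  63  67  68  66  65  69  67  66  69  66  68  67
200   41  42  45  43  33  41  41  38  44  35  40  40  36  40  42  46  39  38  41  39  47  43  43  61  66  69  70  65  67  61  68  63  65  66  67
205   45  42  49  41  43  40  40  39  38  42  44  32  40  43  44  40  40  44  44  42  40  44  40  34  58  67  66  65  65  70  68  65  71  66  68
210   40  41  43  43  37  40  42  40  44  39  41  46  36  40  38  46  36  45  40  42  43  42  42  42  39  67  68  69  66  65  66  66  63  66  68
215   39  37  44  43  40  39  35  43  40  40  42  41  40  36  34  35  43  47  45  39  45  43  35  43  46  43  60  64  65  68  67  64  69  65  65
220   42  42  44  36  39  36  32  42  39  39  44  42  39  44  40  43  39  42  45  35  43  47  40  39 
[... 1518 characters left out ...]
  30  45  42 255 248 244 248 220 248 246 200 245 247 228 247 248 248 255 255 255 255 225  41  33  33  35  62 122 120  50
280  125 122 109  38  30  35  38  38 255 247 247 248 226 248 246 186 249 248 225 246 243 247 255 255 255 255 200  42  33  29  28  30 120 124 110
285  120 122  44  29  34  31  41  44 255 250 246 248 217 244 248 192 247 248 226 248 244 246 255 255 255 255 183  40  32  32  34  34 107 121 122
290  120 121  32  34  40  31  37  40 255 250 247 249 219 247 247 188 247 247 226 247 248 246 255 255 255 255 137  66  40  33  34  33  43 119 124
295  185 168  47  25  28  30  39  38 255 251 248 246 222 246 245 188 247 248 227 247 246 247 255 255 255 255  99  64  65  33  24  26  59 184 181
```

send_rows([
  {"delta_pos": [0,0,-0.2],"yaw": 0},
  {"delta_pos": [0,0,0],"yaw": 0},
])

```text
t: 17.25
tcp_pos: [0.6569, -0.0139, -0.0366]
tool_rot: [0.482, 0.876, 0.002, -0.009]
force: [-0.9, -0.4, 0.2]
finger_gap: 0.6
```

send_rows([
  {"delta_pos": [0,0,-0.2],"yaw": 0},
  {"delta_pos": [0,0,0],"yaw": 0},
])

```text
t: 17.5
tcp_pos: [0.6575, -0.014, -0.037]
tool_rot: [0.482, 0.876, 0.003, -0.008]
force: [0.1, -0.7, 0.1]
finger_gap: 0.597
```

send_rows([
  {"delta_pos": [-0.1,0,-0.4],"yaw": 0},
  {"delta_pos": [0,0,0],"yaw": 0},
])

```text
t: 17.75
tcp_pos: [0.6585, -0.0141, -0.0365]
tool_rot: [0.482, 0.876, 0.003, -0.006]
force: [0.8, 0.1, -0.6]
finger_gap: 0.601
```

The tool stops descending at -0.037, where the tips should be at bench level (offset about 38 mm). I'll back off 3 mm, recentre and close.

send_rows([
  {"delta_pos": [-0.2,0,0.3],"yaw": 0},
  {"delta_pos": [0,0,0],"yaw": 0},
])

```text
t: 18.0
tcp_pos: [0.6561, -0.0141, -0.0341]
tool_rot: [0.482, 0.876, 0.003, -0.006]
force: [0.3, 0.2, 0.5]
finger_gap: 0.6
```

send_rows([
  {"delta_pos": [0,0,0],"yaw": 0},
  {"delta_pos": [0,0,0],"yaw": 0},
  {"delta_pos": [0,0,0],"yaw": 0},
  {"delta_pos": [0,0,0],"yaw": 0},
], grip=1, force=40)

```text
t: 18.5
tcp_pos: [0.6561, -0.0141, -0.0343]
tool_rot: [0.482, 0.876, 0.003, -0.007]
force: [-0.4, -1.0, 2.3]
finger_gap: 0.453
```

send_rows([
  {"delta_pos": [0,0,0.5],"yaw": 0},
  {"delta_pos": [0,0,1],"yaw": 0},
  {"delta_pos": [0,0,2],"yaw": 0},
  {"delta_pos": [0,0,3],"yaw": 0},
  {"delta_pos": [0,0,0],"yaw": 0},
])

```text
t: 19.12
tcp_pos: [0.656, -0.0141, 0.0347]
tool_rot: [0.482, 0.876, 0.003, -0.006]
force: [-0.8, -0.4, -0.0]
finger_gap: 0.452
```

```bash
python3 w.py w12; python3 - <<'E'
from h import *
im=cv2.imread('pics/w12.png'); g=cv2.cvtColor(im,cv2.COLOR_BGR2GRAY)
for v in range(215,400,10): print(v,''.join('%4d'%g[v,u] for u in range(230,415,6)))
hsv=cv2.cvtColor(im,cv2.COLOR_BGR2HSV); m=cv2.inRange(hsv,(130,25,60),(165,255,255))
for c in cv2.findContours(m,0,2)[0]:
    if cv2.contourArea(c)>80: print('violet',cv2.boundingRect(c))
m=cv2.inRange(hsv,(130,25,60),(165,255,255)); 
a=cv2.imread('pics/w11.png');m=cv2.inRange(cv2.cvtColor(a,cv2.COLOR_BGR2HSV),(130,25,60),(165,255,255))
for c in cv2.findContours(m,0,2)[0]:
    if cv2.contourArea(c)>80: print('violet before',cv2.boundingRect(c))
E
```

```text
19.125 [ 0.656  -0.0141  0.0347] yaw 2.13571978000428 0.45155282179140105 [-0.8 -0.4 -0. ] [-0.2   0.77  1.46  0.01  0.92 -0.77]
215   18  22  10  24  22  13  23  17  16  15  16  19  22  16  22   6  24  18   3  17  14  17  19  22  25  20  32  31  29  33  40
225   18  22  20  19  21  28  17  17  23  35  30  29  24  33  35  30  34  32  31  36  33  28  17  19  24  25  33  31  40  34  39
235   18  12  19  22  25  24  24  55 236 236 234 236 233 234 237 236 235 237 235 236  35  43  31  37  37  38  35  30  42  36  39
245   28  21  23   6  14  19  18  31 223 153 143 136 147 143 149 153 118 147 152 163  90  91  88  35  37  33  39  38  37  31  30
255   20  28  18  12  24  61  68  14 229 153 151 121 145 149 151 149 124 142 151 167 239 239 237  20  63  64  32  37  34  42  38
265   26  19  12  21  16  65  65   8 234 149 148 123 150 149 153 142 123 149 150 174 239 239 238  17  64  64  24   8  30  29  37
275   21  22  20  23  67  66  23  26 236 149 148 120 151 149 151 149 121 146 146 176 237 240 235  12  28  69  66  25  27  37  37
285   23  15  19  40  62  67  20   1 202 150 153  99 149 154 153 151
[... 838 characters left out ...]
    1  16  22  16  19  17  39  35  38 134 135 141 138 140 138 138 136 137 139 138 139 128  76  37  36  26  10  18  29  12  19
365   10  20  22   4   5  19  23  27  32 129 134 138 138 134 123 129 128 124 126 138 137 130  61  37  31  21  25  10   8  18  18
375    7  18  16  15  14  23  20  18  25  17  19  16   6  12  43  94  50   3  11  11  16  13  19   1  15  15   8   4  16   8  16
385   19  25  16  21  14  21  17  17  12   5  20  10  22  20  10  15  25  15  14  12   9  17  11   9   8  23  20  14  19  25  22
395   18  11  11  13  14  22  14  18  20  17  14  10  11  20   8  22  15   8   7  16  16  13   8  15  14  12  12  22  23  13  15
violet (286, 329, 71, 47)
violet before (284, 333, 73, 44)
```

The slide rose with the gripper: the violet disc keeps its place in the wrist image ((286,329) against (284,333) before). The pads cover rows 251–297, and the frost/clear border is at row 308. Now to the pad.

send_rows([
  {"delta_pos": [0,0,3],"yaw": 0},
  {"delta_pos": [0,0,3],"yaw": 0},
  {"delta_pos": [-2.5,-2.3,2],"yaw": 0},
  {"delta_pos": [-3,-2.8,0],"yaw": 0},
  {"delta_pos": [-3,-2.8,0],"yaw": 0},
  {"delta_pos": [-3,-2.8,0],"yaw": 0},
  {"delta_pos": [-3,-2.8,0],"yaw": 0},
  {"delta_pos": [-2,-1.8,0],"yaw": 0},
  {"delta_pos": [-0.9,-0.8,0],"yaw": 0},
  {"delta_pos": [0,0,0],"yaw": 0},
])

```text
t: 20.42
tcp_pos: [0.4699, -0.1762, 0.1095]
tool_rot: [0.481, 0.876, 0.002, -0.014]
force: [-0.4, 0.0, -0.5]
finger_gap: 0.455
```

```bash
python3 w.py w13; python3 - <<'E'
from h import *
s=manip.sense(); im=cv2.imread('pics/w13.png'); cw=cam('wrist',s)
m=cv2.inRange(cv2.cvtColor(im,cv2.COLOR_BGR2HSV),(130,20,60),(165,255,255))
for c in cv2.findContours(m,0,2)[0]:
    if cv2.contourArea(c)>80: r=cv2.boundingRect(c);print('violet',r,ray(cw,r[0]+r[2]/2,r[1]+r[3]/2,s['tcp_pos'][2]+.042))
g=cv2.cvtColor(im,cv2.COLOR_BGR2GRAY)
for v in range(210,390,20): print(v,''.join('%4d'%g[v,u] for u in range(230,415,6)))
for n in('side','top'):
    k=manip.snapshot(n); cv2.imwrite(f'pics/{n}f.png',k); h=cv2.cvtColor(k,cv2.COLOR_BGR2HSV); c=cam(n)
    m=cv2.inRange(h,(130,20,80),(165,255,255))
    for q in cv2.findContours(m,0,2)[0]:
        if cv2.contourArea(q)>15: r=cv2.boundingRect(q);print(n,r,ray(c,r[0]+r[2]/2,r[1]+r[3]/2,s['tcp_pos'][2]+.042))
    if n=='side': # pad: lit area + dark rim
        print('expected slide centre px',proj(c,s['tcp_pos']+[.015,-.0236,.038]),'pad mid px',proj(c,[.497,-.199,.006]))
E
```

```text
20.425 [ 0.4699 -0.1762  0.1095] yaw 2.1371131545771718 0.4552413582693235 [-0.4  0.  -0.5] [-0.58  0.51  1.8   0.    0.86 -1.15]
violet (286, 329, 71, 47) [ 0.49551996 -0.21269405  0.15154964]
210   22  22  22  30 189 187 189 187 187 189 191 191 155 158 155 154 228 240 238 238 240 240 239 240 240 239 239 238 238 239 239
230   22 166 186 185 186 185 215 232  88  90  90  87  91  89  90  95  91  94  92  94 240 240 240 240 239 238 239 239 239 239 238
250  237 239 239 239 240 224  64  47 229 148 151 131 141 147 154 153 126 150 151 164 197 197 206  47  65 226 239 238 240 239  84
270   33 210  55  23  51  64  57  15 234 153 146 111 147 147 143 150 124 150 148 177 240 238 236   7  54  65  57  27  24  37  33
290   37  24  21  69  88  83  22   5 192 152 147 106 150 143 146 147 123 152 154 194 239 239 201   8  22  78  89  73   3  28  26
310    0  14  21  22  23  15  26  11 117 130 129 229 239 238 239 239 239 238 239 239 231 132 127   6  26  19  13  14  16  19  19
330   18   9  19  20  21   7  29  29  75 132 132 128 129 127 129 131 152 192 131 128 126 132 114  33  24  19  20  16   3  12  25
350   22  19  14  20  13  15  37  35  38 131 131 139 138 138 137 138 139 139 137 139 137 130  87  35  36  22   8  16  19   7  14
370   20  16  15  10  23  14  15  15  48  44  41 106 133 139 127 127 129 128 125 103  48  36  15   9  15  19  12  19  22  12  16
side (303, 119, 6, 9) [ 0.48952612 -0.21870458  0.15154964]
expected slide centre px [306.14776153 128.79818678] pad mid px [301.86442632 171.49159793]
```

send_rows([
  {"delta_pos": [0.6,0.1,0.2],"yaw": 0},
  {"delta_pos": [0.6,0,0.1],"yaw": 0},
  {"delta_pos": [0,0,0],"yaw": 0},
  {"delta_pos": [0,0,0],"yaw": 0},
  {"delta_pos": [0,0,0],"yaw": 0},
  {"delta_pos": [0,0,0],"yaw": 0},
])

```text
t: 21.32
tcp_pos: [0.4857, -0.173, 0.1129]
tool_rot: [0.479, 0.878, 0.002, -0.013]
force: [-0.2, 0.4, 0.0]
finger_gap: 0.449
```

```bash
python3 w.py w14; python3 - <<'E'
from h import *
s=manip.sense(); im=cv2.imread('pics/w14.png')
m=cv2.inRange(cv2.cvtColor(im,cv2.COLOR_BGR2HSV),(130,20,60),(165,255,255))
print([cv2.boundingRect(c) for c in cv2.findContours(m,0,2)[0] if cv2.contourArea(c)>80], 'qd',abs(s['qd']).max())
c=s['tcp_pos']+[.015,-.0236,.038]; print('slide centre',c,'off pad mid mm',(c-[.497,-.199,.006])*1000)
k=manip.snapshot('side'); h=cv2.cvtColor(k,cv2.COLOR_BGR2HSV); k0=cv2.imread('pics/side0.png')
d=cv2.absdiff(k,k0).max(2)
for n,(u,v,w) in dict(dish=(291,131,18),stain=(201,345,18)).items(): print(n,'changed px',(d[v-w:v+w,u-w:u+w]>40).sum())
E
```

```text
21.325 [ 0.4857 -0.173   0.1129] yaw 2.142896922532489 0.44899617566972627 [-0.2  0.4  0. ] [-0.56  0.52  1.77  0.    0.89 -1.14]
[(286, 329, 71, 47)] qd 0.0009677433479948914
slide centre [ 0.50070639 -0.19654917  0.15088535] off pad mid mm [  3.70638897   2.45083149 144.88535083]
dish changed px 508
stain changed px 307
```

```bash
python3 - <<'E'
from h import *
for n,L in dict(side=dict(dish=(291,131,17),stain=(201,345,20),red=(349,259,20),turq=(346,219,18)),top=dict(dish=(467,151,20),stain=(164,152,14))).items():
    k=manip.snapshot(n); k0=cv2.imread(f'pics/{n}0.png')
    for o,(u,v,w) in L.items():
        r=cv2.matchTemplate(k[v-w-10:v+w+10,u-w-10:u+w+10],k0[v-w:v+w,u-w:u+w],cv2.TM_CCOEFF_NORMED); _,b,_,p=cv2.minMaxLoc(r); print(n,o,round(b,3),p[0]-10,p[1]-10)
E
```

```text
side dish 0.664 0 0
side stain 0.983 0 0
side red 0.977 0 0
side turq 0.976 0 0
top dish 0.117 10 10
top stain 0.09 10 4
```

```bash
python3 -c "
from h import *; print(manip.sign_off())"
```

```text
the job is handed in; nothing more can be done
None
```

The violet slide is held still over the middle of the light pad, label side up. I handed the job in at about 21.6 s of the 51 s allowed.

**What I did**
- **Turnbutton:** I turned it by its fin to about 1.56 rad, across the rack. My first close on the fin missed, because the fingertips sit about 38 mm higher than the reported tool point. I allowed for that afterwards.
- **Drawing out:** I pulled the violet slide from the rack's x = -88 mm slot by its frosted end.
- **Turning label-up:** The tool can only yaw, so I stood the slide on open bench and tipped it over by its frosted end. I then gripped it again across the frosted end's two edges.

**Last checks**
- **Position:** The slide's centre, worked out from the tool pose, is about 4 mm from the pad's middle and 145 mm above it. The grip is steady and joint speeds are near zero.
- **Label and level:** The label and notch were seen facing up at the regrip. The slide kept the same place in the wrist images after lifting, so it should still be level.
- **Fingers:** The pads were about 5 mm short of the clear part.
- **Other slides:** Amber and green were still in their slots in the last image where I looked at them, just after the violet one came out.
- **Bottle and dish:** In the side view the stain bottle has not moved. The dish also shows no shift, but only as a weak match (0.66).

**Checks that failed or disagreed**
- The same check in the top view matched neither the bottle nor the dish. The arm probably blocks that view, but I did not confirm it.
- At the regrip the tool stopped going down at what should be bench height without any force reading, so I backed off 3 mm before closing.
- I had used all 12 picture views, so the last checks are from numbers only.

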